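# Start a photometer reading

### The arm

A 7-joint arm with a two-finger parallel gripper is mounted at the origin on the work surface. World frame = base frame: x ahead of the robot, y to its left, z up, the work surface at z = 0. Lengths are in m, angles in rad, forces in N, time in s.
With the tool pointing down it reaches from about 0.4 to 0.75 m from the base axis. Payload 19.5 kg.
Tool frame: the origin (TCP) lies midway between the tips of the shut fingers; the grasp point (between the pads) lies 19 mm behind it; z points along the fingers, y is the line along which they close (so a half turn about z gives the same grasp; the last joint's range is limited). The gripper opens to 85 mm and grips with 20 to 120 N. Pads are 22 mm wide; open, the fingers measure 114 mm over their backs; the gripper's body (76 mm by 85 mm) begins 54 mm behind the grasp point. The pads swing forward as they close: fully open they stand 13 mm farther back than shut.
Start: joints at [-0.042, 0.707, -0.028, 1.485, 0.022, 0.951, -0.075], TCP at [0.575, 0, 0.231] pointing down, gripper open.
Joint ranges: [-2.71, 2.71], [-0.32, 2.16], [-1.57, 1.52], [0, 2.45], [-1.46, 4.6], [0, 2.02], [-2.83, 2.83]. Speed limits (rad/s): [1.89, 1.89, 2.57, 2.57, 3.01, 3.01, 3.01].

### API

Orientations are given as a unit quaternion [x, y, z, w].
In Python, from rig import manip gives the robot as it stands.
- The arm moves only by the tool drive_tool, never from a script. Its argument "deltas" is a list of rows, each a list of 6 numbers: the shift along the tool's x, y, z each as a share of 0.2 m, from -1 to 1, then the turn, a rotation vector about the tool's x, y, z each as a share of 1.5 rad, from -1 to 1. In form: [[x, y, z, wx, wy, wz], ...]. A call has exactly 10 rows; each row is the pose to reach, as a shift and turn from the pose commanded when the call began, along the tool's axes at that moment; what a row does not reach only later rows make up. A row lasts 1/8 s, in which the tool goes at most 62.5 mm and 10.7 degrees, less where a joint would pass 70% of its speed; a pose out of reach is approached as far as the arm can. A call with a number of a shift or a turn outside -1 to 1 is refused whole. A call with a gripper value outside its range is refused whole. "hand" is the opening, from 0 (shut) to 1 (fully open), set as the call begins (left out, the last holds). The fingers move at their own pace and stop on an object; "newtons" is the grip in N (left out, the last holds). Time passes only in rows, so rows that repeat a pose let the fingers close, or fill a call up. It gives the time, the measured TCP pose, the force, the opening and the grip force at its end, in the units of the state.
- manip.state(): the state, without advancing time (a new reading comes with each control period).
- manip.read_camera(name): name is "scene" or "side" or "wrist"; returns (picture, depth): 400x640x3 uint8, blue, green, red; 400x640 float32, m along the optical axis (not along the pixel's ray), 0 where there is no reading.
- manip.camera_info(name): a dict with "K" (3x3 intrinsics, pixels), "position" and "orientation" of the camera in the world; the wrist camera has in their place "mount" (4x4, takes a point from camera to tool coordinates, whose origin is the TCP and whose axes are the flange's). Camera axes: x right, y up, looking along -z (the intrinsics and any distortion apply to the point x, -y, -z); pixel columns grow to the right and rows downward; lengths in m; the calibration is good to about 2 mm. A picture is of the moment at which its call begins: read the wrist's pose just before it. camera_info takes no time and is no camera call.
- manip.job_done(): hands the job in; it is judged then, once.
The state is a dict: "clock": time; "joint_pos": joint angles; "qvel": joint speeds; "effort": joint torques, N m; "tool_pos": TCP position; "orientation": TCP orientation; "ft_force": force on the tool from outside, world axes, zero at the start; "ft_torque": the same for the moment, N m; "finger_gap": finger opening in m; "finger_force": force on a finger pad.
Only numpy, scipy, OpenCV 4.12 (cv2) and the standard library are available. Lean on these libraries where they do the work, as an engineer would, in place of code of your own. Each camera call takes 0.05 s, during which the arm holds its last target. There are 200 camera calls.

### The job

Take a reading on the photometer by pressing with the closed fingertips, in this order: push down the raised half of the red rocker on the grey switch box to switch it on, press the blue filter key all the way down so that it stays down, push the open black sample lid fully shut, and last press the green button all the way down and finish the program while still holding it down. Leave the yellow and red keys alone, open nothing further, and do not pick up or shift the bottles, dish, beaker, mug or tube rack.

Things in the scene. Friction and masses are not known exactly. Their poses are not given: they have to be found in the camera images.
- photometer: white and blue bench photometer, 240 mm deep (its x) by 260 mm wide (its y); flat deck 75 mm above the table; origin at the centre of its underside, z up, its front (-x) towards the robot. Fixed. The filter keys and the green button lie in a row along the front of the deck, the display and the sample lid behind them, an amber bottle stands on the far corner of the deck
- switch_box: grey mains switch box, 130 (x) by 110 (y) by 60 mm high, with a red rocker on top; origin at the centre of its underside, its x runs along the rocker from the near half to the half with the white line. Fixed
- rocker (a joint): angle of the red rocker: 0 off (the half with the white line sticks up), 0.36 rad on (that half pressed level). Pushing takes about 2 N; no spring, it stays where it is left
- rocker_pad (a point): centre of the top face of the rocker half with the white line, the one to push down for on: 28 mm long (box x) by 34 mm wide, 18 mm from the hinge crease. The crease is level, lies 66 mm above the table over the box's origin and runs along the box's y. In the off position this half slopes up, away from the crease, by 0.36 rad (its end 10 mm above the crease); it is level in the on position
- key_blue (a joint): travel of the blue filter key: 0 up, 0.008 (m) fully down; pushing takes about 2.5 N, it has no spring and stays where it is left
- key_blue_top (a point): centre of the top of the blue filter key, a round 26 mm cap in a thin black collar (36 mm across, 3 mm high). Up, its top stands 13 mm above the photometer's deck, fully down 5 mm. The three filter keys (blue, yellow, red) stand in one row 50 mm apart, in any order
- key_yellow (a joint): travel of the yellow filter key: 0 up, 0.008 (m) fully down; pushing takes about 2.5 N, it has no spring and stays where it is left
- key_yellow_top (a point): centre of the top of the yellow filter key, a round 26 mm cap in a thin black collar (36 mm across, 3 mm high). Up, its top stands 13 mm above the photometer's deck, fully down 5 mm. The three filter keys (blue, yellow, red) stand in one row 50 mm apart, in any order
- key_red (a joint): travel of the red filter key: 0 up, 0.008 (m) fully down; pushing takes about 2.5 N, it has no spring and stays where it is left
- key_red_top (a point): centre of the top of the red filter key, a round 26 mm cap in a thin black collar (36 mm across, 3 mm high). Up, its top stands 13 mm above the photometer's deck, fully down 5 mm. The three filter keys (blue, yellow, red) stand in one row 50 mm apart, in any order
- lid (a joint): opening angle of the sample lid: 0 shut, starts 0.5 to 0.85 rad open; a stiff hinge (0.07 N m) lets it stay at any angle
- lid_hinge (a point): middle of the lid's hinge line, on the lid's far edge (photometer +x side), 85 mm above the table; the hinge runs along the photometer's y
- lid_push (a point): point on the lid's upper face, on its midline, 56 mm from the hinge towards the free edge. The lid is a black plate 80 mm long (from the hinge towards the photometer's front) by 72 mm wide and 10 mm thick with a white line at its free edge; shut, its upper face is 95 mm above the table
- read (a joint): travel of the green button: 0 up, 0.006 (m) fully down; a spring pushes back with 1.8 N at first, 6 N fully down, and returns it when let go
- read_top (a point): centre of the top of the round green read button, 30 mm across; up, its top is 18 mm above the deck
- read_base: the green button's black collar, 46 mm across and 12 mm high; origin at the centre of its underside, on the photometer's deck
- bottle_amber: brown dropper bottle, 46 mm across and 99 mm tall with its black stopper; origin at the centre of its underside. Leave it standing (on the photometer's deck)
- bottle_green: green-filled dropper bottle, 46 mm across and 99 mm tall with its black stopper; origin at the centre of its underside. Leave it standing
- bottle_clear: clear dropper bottle, 46 mm across and 99 mm tall with its black stopper; origin at the centre of its underside. Leave it standing
- petri: clear shallow dish, 90 mm across, 15 mm high; origin at the centre of its underside. Leave it
- beaker: translucent plastic beaker, 90 mm across, 120 mm tall; origin at the centre of its underside. Leave it
- mug: white ceramic mug, 84 mm across, 105 mm tall; origin at the centre of its underside. Leave it
- rack: grey three-tier test tube rack, about 170 mm across and 197 mm tall, with glass tubes; origin at the centre of its underside. Leave it

How it is judged:
By the outcome, as a careful person would: the job done as asked, in the order asked, and still so for the second after the job is handed in, while the arm keeps its last pose, push and grip.
It also fails if it takes over 51 s, if anything falls off the work surface, if the arm or the gripper's body presses on something with over 40 N, if the wrist force passes 120 N, or if a joint passes its speed limit or range.

## Working session

There is one attempt and no reset: what is moved stays moved. The work goes in short steps, Python scripts to look and compute and a tool call to move; the robot and the scene stay as the last step left them, time stands still between calls to the robot, and variables do not carry over. Pictures are saved under pics/ and viewed, at most 10 in all, crops included, and the job is handed in when it is done.

Besides the shell and the picture viewer there is one more tool, called as a command line: name --pt "numbers of a row" for each row, then --argument value for the rest. drive_tool: Moves the arm, as the interface text tells. Its arguments: {"type":"object","properties":{"deltas":{"type":"array"},"hand":{"type":"number"},"newtons":{"type":"number"}},"required":["deltas"]}

```bash
mkdir -p pics; cat > h.py <<'E'
import numpy as np, cv2
from scipy.spatial.transform import Rotation as R
from rig import manip
def cam(n):
    s=manip.state(); im,d=manip.read_camera(n); i=manip.camera_info(n); K=np.array(i["K"])
    if n=="wrist":
        T=np.eye(4);T[:3,:3]=R.from_quat(s["orientation"]).as_matrix();T[:3,3]=s["tool_pos"];M=T@np.array(i["mount"])
    else:
        M=np.eye(4);o=np.array(i["orientation"]);M[:3,:3]=R.from_quat(o).as_matrix() if o.size==4 else o;M[:3,3]=i["position"]
    return im,d,K,M
def ray(K,M,u,v):
    a=np.linalg.inv(K)@[u,v,1]; return M[:3,3],M[:3,:3]@[a[0],-a[1],-1]
def onz(K,M,u,v,z):
    o,r=ray(K,M,u,v); return o+r*(z-o[2])/r[2]
def cloud(d,K,M):
    v,u=np.indices(d.shape); p=np.stack([(u-K[0,2])/K[0,0]*d,-(v-K[1,2])/K[1,1]*d,-d],-1)
    return p@M[:3,:3].T+M[:3,3]
E
python3 - <<'E'
from h import *
ims=[]
for n in ["scene","side","wrist"]:
    im,d,K,M=cam(n); np.savez(f"{n}0.npz",im=im,d=d,K=K,M=M); cv2.imwrite(f"pics/{n}0.png",im)
    i=manip.camera_info(n); print(n,{k:v for k,v in i.items() if k not in("K","mount")},K.tolist(),M[:3,3],M[:3,2])
s=manip.state(); print(s)
E
```

```text
scene {'position': array([1.03956271, 0.73836666, 0.65761784]), 'orientation': array([0.13482911, 0.43920558, 0.84697488, 0.26749415])} [[363.3063409092237, 0.0, 317.1100739749767], [0.0, 363.3063409092237, 204.04282687853825], [0.0, 0.0, 1.0]] [1.03956271 0.73836666 0.65761784] [0.46336359 0.6718602  0.57783913]
side {'position': array([0.2092708 , 0.73719525, 0.85971305]), 'orientation': array([-0.09795733,  0.38130478,  0.89139038, -0.22457563])} [[444.1389860584578, 0.0, 318.16249174124704], [0.0, 444.1389860584578, 198.86960274739852], [0.0, 0.0, 1.0]] [0.2092708  0.73719525 0.85971305] [-0.34589996  0.63578517  0.69002205]
wrist {} [[276.97186676511757, 0.0, 323.38754230683065], [0.0, 276.97186676511757, 201.49553955718142], [0.0, 0.0, 1.0]] [0.57442187 0.06993221 0.37385622] [0.00160289 0.27447707 0.96159231]
{'clock': 0.15, 'joint_pos': array([-0.04171097,  0.70694993, -0.02761321,  1.4848603 ,  0.02202208,
        0.95087778, -0.07550256]), 'qvel': array([ 0.00038231, -0.00020524, -0.00196024, -0.00108073, -0.00215622,
       -0.0007433 ,  0.00167033]), 'effort': array([-2.72933512e-04, -8.83303356e+01,  1.23416293e+00, -2.36189121e+01,
        1.69090542e-02,  5.40951354e-03,  2.67545431e-05]), 'tool_pos': array([5.74820025e-01, 2.32413760e-06, 2.30948068e-01]), 'orientation': array([ 7.07101074e-01,  7.07112377e-01, -2.93761430e-04, -2.65788169e-04]), 'ft_force': array([-0.12367305, -0.07545508, -0.71232545]), 'ft_torque': array([-0.01947674, -0.0159651 , -0.009585  ]), 'finger_force': 0.0, 'finger_gap': 0.08521354969595614}
```

View pics/scene0.png

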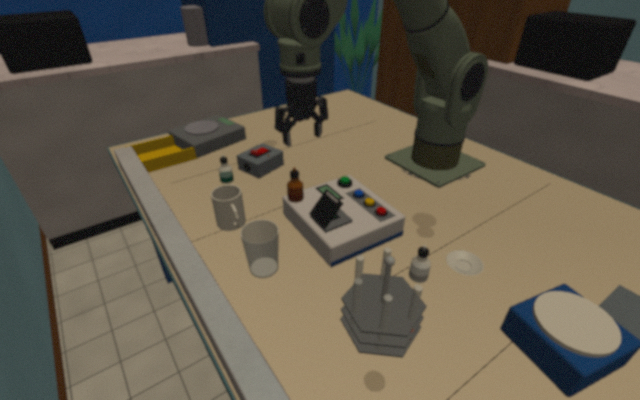

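View pics/side0.png

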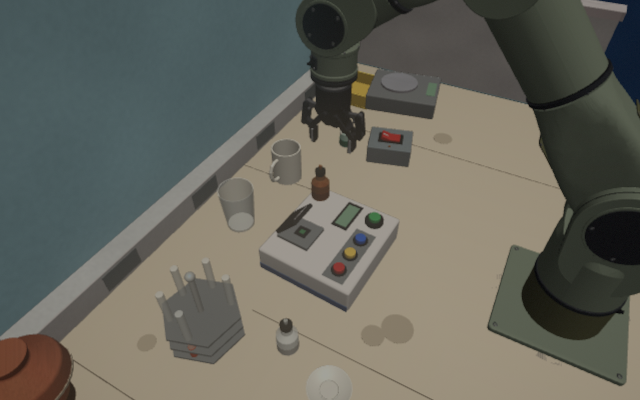

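View pics/wrist0.png

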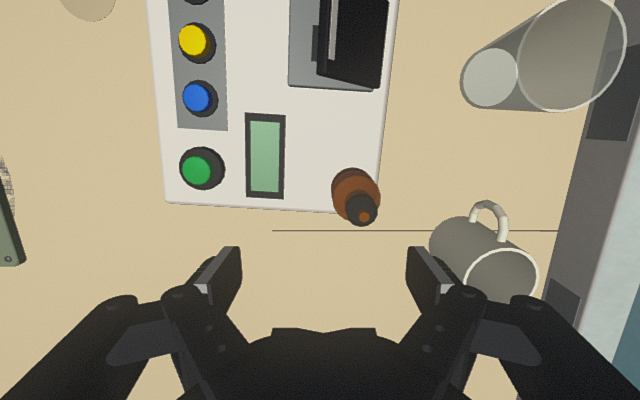

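The wrist view shows green (201,170), blue (198,98) and yellow (196,42), with the lid at about (350,40). The rocker is in the side view at about (391,137) and in the scene view at about (260,152).

```bash
python3 - <<'E'
from h import *
def load(n): f=np.load(n+"0.npz"); return f["im"],f["d"],f["K"],f["M"]
hs={"red":[(0,8),(172,180)],"green":[(50,80)],"blue":[(105,122)],"yellow":[(20,32)]}
def blobs(n,c,roi,smin=130,vmin=60):
    im,d,K,M=load(n); h=cv2.cvtColor(im,cv2.COLOR_BGR2HSV); m=np.zeros(h.shape[:2],np.uint8)
    for a,b in hs[c]: m|=cv2.inRange(h,(a,smin,vmin),(b,255,255))
    x0,y0,x1,y1=roi; k=np.zeros_like(m);k[y0:y1,x0:x1]=m[y0:y1,x0:x1]
    N,_,st,ce=cv2.connectedComponentsWithStats(k)
    return [(ce[i],st[i]) for i in range(1,N) if st[i][4]>15]
for n,roi in [("wrist",(160,0,235,200)),("side",(320,200,390,285)),("scene",(330,170,395,220))]:
    _,d,K,M=load(n)
    for c,z in [("green",.093),("blue",.088),("yellow",.088),("red",.088)]:
        for ce,st in blobs(n,c,roi): print(n,c,ce.round(1),st[2:],onz(K,M,*ce,z).round(4), "z_d",cloud(d,K,M)[int(ce[1]),int(ce[0])].round(3))
for n,roi in [("side",(365,120,415,165)),("scene",(235,140,290,175))]:
    _,d,K,M=load(n)
    for ce,st in blobs(n,"red",roi): print(n,"rocker",ce.round(1),st,onz(K,M,*ce,.069).round(4))
# box top plane z=.06 from depth
for n,roi in [("side",(340,115,430,175)),("scene",(225,135,300,185))]:
    im,d,K,M=load(n); P=cloud(d,K,M); x0,y0,x1,y1=roi
    p=P[y0:y1,x0:x1].reshape(-1,3); q=p[(abs(p[:,2]-.06)<.006)]
    if len(q): print(n,"boxtop",len(q),cv2.minAreaRect((q[:,:2]*1000).astype(np.float32)))
im,d,K,M=load("side"); c=im[100:180,330:430]; cv2.imwrite("pics/c1.png",np.hstack([cv2.resize(c,None,fx=4,fy=4,interpolation=2),cv2.resize(load("scene")[0][130:185,225:300],(400,320),interpolation=2)]))
E
```

```text
wrist green [196. 170.] [ 29  28 608] [0.4437 0.0232 0.093 ] z_d [0.445 0.025 0.098]
wrist blue [196.9  97.6] [ 29  28 644] [0.4512 0.0931 0.088 ] z_d [0.45  0.094 0.088]
wrist yellow [193.8  41. ] [ 31  33 791] [0.4545 0.1421 0.088 ] z_d [0.454 0.143 0.089]
side blue [360.3 237.3] [10  7 53] [0.4494 0.0933 0.088 ] z_d [0.45  0.095 0.09 ]
side yellow [349.9 252.2] [11 10 85] [0.4514 0.1448 0.088 ] z_d [0.453 0.146 0.089]
side red [338.6 267.3] [12 10 90] [0.4549 0.1942 0.088 ] z_d [0.456 0.195 0.089]
scene green [344.5 179.4] [ 8  5 31] [0.4478 0.0251 0.093 ] z_d [0.452 0.028 0.097]
scene blue [358.3 192.9] [ 8  7 39] [0.4564 0.0989 0.088 ] z_d [0.453 0.094 0.087]
scene yellow [369.3 201.5] [10  8 66] [0.4596 0.1488 0.088 ] z_d [0.458 0.146 0.088]
scene red [380.8 210.3] [10  8 60] [0.462  0.1972 0.088 ] z_d [0.461 0.194 0.087]
side rocker [390.5 136.8] [381 131  20  11 139] [ 0.5421 -0.3336  0.069 ]
scene rocker [259.2 151.1] [251 147  17   8  88] [ 0.549 -0.331  0.069]
side boxtop 831 ((582.4534301757812, -326.8487548828125), (212.25711059570312, 115.67986297607422), 16.464025497436523)
scene boxtop 512 ((584.135986328125, -323.2705078125), (212.76499938964844, 110.04010772705078), 16.62517738342285)
```

View pics/c1.png

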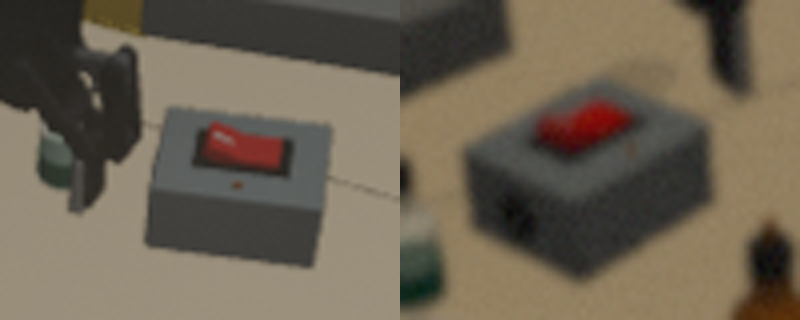

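The crop shows the white line on the box's far (+x) end. I'll shut the fingers and move over the box for a close wrist view.

drive_tool --pt "-0.2 0 -0.1 0 0 0" --pt "-0.5 0 -0.2 0 0 0" --pt "-0.8 -0.1 -0.2 0 0 0" --pt "-1 -0.15 -0.2 0 0 0" --pt "-1 -0.15 -0.2 0 0 0" --pt "-1 -0.15 -0.2 0 0 0" --pt "-1 -0.15 -0.2 0 0 0" --pt "-1 -0.15 -0.2 0 0 0" --pt "-1 -0.15 -0.2 0 0 0" --pt "-1 -0.15 -0.2 0 0 0" --hand 0

```text
clock: 1.4
tool_pos: [0.545, -0.1999, 0.2713]
orientation: [0.707, 0.707, -0.0, -0.0]
ft_force: [0.2, 0.8, -0.8]
finger_gap: -0.0002
finger_force: 0.0
```

drive_tool --pt "-0.3 0 0 0 0 0" --pt "-0.6 0 0 0 0 0" --pt "-0.8 0 0 0 0 0" --pt "-0.8 0 0 0 0 0" --pt "-0.8 0 0 0 0 0" --pt "-0.8 0 0 0 0 0" --pt "-0.8 0 0 0 0 0" --pt "-0.8 0 0 0 0 0" --pt "-0.8 0 0 0 0 0" --pt "-0.8 0 0 0 0 0"

```text
clock: 2.65
tool_pos: [0.545, -0.36, 0.2713]
orientation: [0.707, 0.707, -0.0, -0.0]
ft_force: [0.2, -0.6, 0.9]
finger_gap: 0.0005
finger_force: 0.0
```

```bash
python3 - <<'E'
from h import *
s=manip.state(); print(s["clock"],s["tool_pos"],s["orientation"],s["joint_pos"],s["finger_gap"])
im,d,K,M=cam("wrist"); np.savez("wrist1.npz",im=im,d=d,K=K,M=M); cv2.imwrite("pics/w1.png",im)
P=cloud(d,K,M); p=P.reshape(-1,3)
q=(abs(P[...,2]-.06)<.005).astype(np.uint8)
N,l,st,ce=cv2.connectedComponentsWithStats(q)
for i in range(1,N):
    if st[i][4]>1500: print(st[i],cv2.minAreaRect((P[l==i][:,:2]*1000).astype(np.float32)))
h=cv2.cvtColor(im,cv2.COLOR_BGR2HSV); m=cv2.inRange(h,(0,130,60),(8,255,255))|cv2.inRange(h,(172,130,60),(180,255,255))
N,l,st,ce=cv2.connectedComponentsWithStats(m)
for i in range(1,N):
    if st[i][4]>300:
        r=cv2.minAreaRect(np.argwhere(l==i)[:,::-1].astype(np.float32)); print(st[i],ce[i],r,[onz(K,M,*c,.07).round(4).tolist() for c in cv2.boxPoints(r)],onz(K,M,*ce[i],.07))
E
```

```text
2.65 [ 0.54498227 -0.359982    0.27129129] [ 7.07096591e-01  7.07116968e-01 -6.00670988e-05 -7.62296349e-06] [ 0.55881146  0.80955516 -0.06120854  1.0817272   0.04677646  1.25161931
  0.50190023] 0.000544984019379965
[ 553   40   87  315 2425] ((908.934814453125, -419.0904541015625), (6.552576065063477, 441.00592041015625), 0.12785102427005768)
[ 263  104  119  109 7331] ((544.0824584960938, -338.2991638183594), (130.14157104492188, 110.25515747070312), 16.37192153930664)
[ 298  143   52   39 1229] [323.26606998 162.1366965 ] ((323.5435791015625, 162.2884063720703), (28.407306671142578, 46.636940002441406), 75.0685806274414) [[0.5121, -0.3282, 0.07], [0.5674, -0.3136, 0.07], [0.5772, -0.3473, 0.07], [0.5205, -0.3627, 0.07]] [ 0.54406506 -0.3374792   0.07      ]
```

View pics/w1.png

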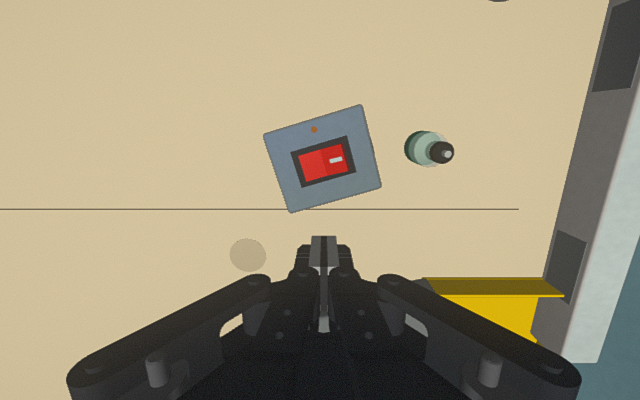

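The box centre is at (0.544, -0.338) with a yaw of 16.4°, its size matches 130x110 mm, and the white line is on +x. My push point is 22 mm from the crease, at (0.565, -0.332).

drive_tool --pt "0.07 0.05 0.1 0 0 0" --pt "0.14 0.1 0.35 0 0 0" --pt "0.14 0.1 0.6 0 0 0" --pt "0.14 0.1 0.8 0 0 0" --pt "0.14 0.1 0.88 0 0 0" --pt "0.14 0.1 0.92 0 0 0" --pt "0.14 0.1 0.95 0 0 0" --pt "0.14 0.1 0.97 0 0 0" --pt "0.14 0.1 0.98 0 0 0" --pt "0.14 0.1 0.98 0 0 0"

```text
clock: 3.95
tool_pos: [0.5652, -0.332, 0.0756]
orientation: [0.707, 0.707, 0.0, 0.0]
ft_force: [-0.1, 0.2, -0.9]
finger_gap: 0.0
finger_force: 0.0
```

drive_tool --pt "0 0 0.01 0 0 0" --pt "0 0 0.02 0 0 0" --pt "0 0 0.03 0 0 0" --pt "0 0 0.035 0 0 0" --pt "0 0 0.04 0 0 0" --pt "0 0 0.045 0 0 0" --pt "0 0 0.05 0 0 0" --pt "0 0 0.05 0 0 0" --pt "0 0 0.05 0 0 0" --pt "0 0 0.05 0 0 0"

```text
clock: 5.2
tool_pos: [0.565, -0.3321, 0.0659]
orientation: [0.707, 0.707, -0.0, 0.0]
ft_force: [-2.3, 2.8, 12.7]
finger_gap: -0.0002
finger_force: 6.1
```

At the stop (12.7 N at 66 mm). I'll rise, check the rocker, and then go to the photometer.

drive_tool --pt "0 0 -0.1 0 0 0" --pt "0 0 -0.35 0 0 0" --pt "0 0 -0.6 0 0 0" --pt "0 0 -0.85 0 0 0" --pt "0 0 -1 0 0 0" --pt "0.2 -0.1 -1 0 0 0" --pt "0.5 -0.2 -1 0 0 0" --pt "0.8 -0.3 -1 0 0 0" --pt "1 -0.4 -1 0 0 0" --pt "1 -0.4 -1 0 0 0"

```text
clock: 6.45
tool_pos: [0.4842, -0.1294, 0.2668]
orientation: [0.706, 0.708, 0.0, 0.0]
ft_force: [0.4, -0.8, 0.8]
finger_gap: -0.0
finger_force: 0.0
```

drive_tool --pt "0.2 -0.05 0 0 0 0" --pt "0.5 -0.1 0 0 0 0" --pt "0.75 -0.13 0 0 0 0" --pt "0.95 -0.13 0 0 0 0" --pt "1 -0.13 0 0 0 0" --pt "1 -0.13 0 0 0 0" --pt "1 -0.13 0 0 0 0" --pt "1 -0.13 0 0 0 0" --pt "1 -0.13 0 0 0 0" --pt "1 -0.13 0 0 0 0"

```text
clock: 7.7
tool_pos: [0.459, 0.0678, 0.2653]
orientation: [0.707, 0.707, -0.0, -0.0]
ft_force: [-0.1, -1.0, 0.9]
finger_gap: -0.0
finger_force: 0.0
```

drive_tool --pt "0.1 0 0 0 0 0" --pt "0.3 0 0 0 0 0" --pt "0.5 0 0 0 0 0" --pt "0.6 0 0 0 0 0" --pt "0.6 0 0 0 0 0" --pt "0.6 0 0 0 0 0" --pt "0.6 0 0 0 0 0" --pt "0.6 0 0 0 0 0" --pt "0.6 0 0 0 0 0" --pt "0.6 0 0 0 0 0"

```text
clock: 8.95
tool_pos: [0.459, 0.1879, 0.2653]
orientation: [0.707, 0.707, -0.0, -0.0]
ft_force: [0.6, -0.2, -0.4]
finger_gap: -0.0
finger_force: 0.0
```

```bash
python3 - <<'E'
from h import *
s=manip.state(); print(s["clock"],s["tool_pos"],s["orientation"])
im,d,K,M=cam("wrist"); np.savez("wrist2.npz",im=im,d=d,K=K,M=M); 
s2=cam("side")[0][100:180,330:430]; sc=cam("scene")[0][130:185,225:300]
cv2.imwrite("pics/w2.png",np.vstack([im,np.hstack([cv2.resize(s2,(320,200),interpolation=2),cv2.resize(sc,(320,200),interpolation=2)])]))
h=cv2.cvtColor(im,cv2.COLOR_BGR2HSV); P=cloud(d,K,M)
for c,a,b,z in [("green",50,80,.093),("blue",105,122,.088),("yellow",20,32,.088),("red",0,8,.088)]:
    m=cv2.inRange(h,(a,130,60),(b,255,255)); N,l,st,ce=cv2.connectedComponentsWithStats(m)
    for i in range(1,N):
        if 300<st[i][4]<2500: print(c,ce[i].round(),st[i],onz(K,M,*ce[i],z).round(4),np.median(P[l==i],0).round(4))
q=(abs(P[...,2]-.075)<.004).astype(np.uint8); N,l,st,ce=cv2.connectedComponentsWithStats(q); i=1+st[1:,4].argmax()
print("deck",cv2.minAreaRect((P[l==i][:,:2]*1000).astype(np.float32)))
# lid points: dark and above deck
m=(h[...,2]<70)&(P[...,2]>.086)&(P[...,2]<.18)&(P[...,0]>.49)&(P[...,0]<.66)&(P[...,1]>.06)&(P[...,1]<.25)
p=P[m]; print("lid",m.sum(),p.min(0).round(4),p.max(0).round(4)); 
if len(p):
    c=np.median(p,0); q=p[np.linalg.norm(p-c,axis=1)<.06]; u,s_,v=np.linalg.svd(q-q.mean(0)); print(q.mean(0),v[2],s_/len(q)**.5)
E
```

```text
8.95 [0.45900306 0.18791132 0.26529236] [ 7.07158938e-01  7.07054619e-01 -3.40350601e-05 -2.97711659e-05]
yellow [319. 219.] [309 208  21  22 354] [0.4526 0.1443 0.088 ] [0.4529 0.1443 0.0882]
red [321. 179.] [311 169  22  22 365] [0.4557 0.1936 0.088 ] [0.4555 0.1939 0.0883]
deck ((521.5603637695312, 131.21414184570312), (205.24710083007812, 238.52406311035156), 86.1784896850586)
lid 1783 [0.5623 0.1055 0.086 ] [0.6286 0.1766 0.1519]
[0.59027885 0.14463326 0.12801113] [-0.81865176  0.11221228 -0.56322083] [0.02395896 0.02059364 0.01244209]
```

View pics/w2.png

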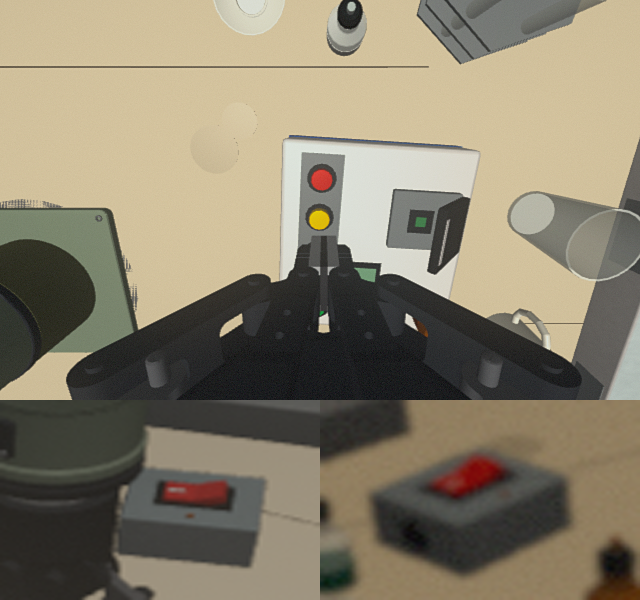

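The rocker is now on: its near half is raised in both crops. Keys: yellow (319,219) and red (321,179), so the photometer yaw is about -3.6° and blue is at (0.4497, 0.0943). The lid is at about (450,235). Pressing blue next.

drive_tool --pt "-0.15 -0.01 0 0 0 0" --pt "-0.35 -0.03 0.05 0 0 0" --pt "-0.468 -0.046 0.2 0 0 0" --pt "-0.468 -0.046 0.45 0 0 0" --pt "-0.468 -0.046 0.7 0 0 0" --pt "-0.468 -0.046 0.82 0 0 0" --pt "-0.468 -0.046 0.86 0 0 0" --pt "-0.468 -0.046 0.88 0 0 0" --pt "-0.468 -0.046 0.89 0 0 0" --pt "-0.468 -0.046 0.89 0 0 0"

```text
clock: 10.35
tool_pos: [0.45, 0.0945, 0.0878]
orientation: [0.707, 0.707, 0.0, 0.0]
ft_force: [-0.4, -0.2, 0.8]
finger_gap: 0.0001
finger_force: 0.0
```

drive_tool --pt "0 0 0.01 0 0 0" --pt "0 0 0.02 0 0 0" --pt "0 0 0.03 0 0 0" --pt "0 0 0.035 0 0 0" --pt "0 0 0.038 0 0 0" --pt "0 0 0.04 0 0 0" --pt "0 0 0.04 0 0 0" --pt "0 0 0.04 0 0 0" --pt "0 0 0.04 0 0 0" --pt "0 0 0.04 0 0 0"

```text
clock: 11.6
tool_pos: [0.45, 0.0945, 0.0797]
orientation: [0.707, 0.707, 0.0, 0.0]
ft_force: [-0.2, 0.2, 16.5]
finger_gap: -0.0003
finger_force: 8.2
```

drive_tool --pt "0 0 -0.1 0 0 0" --pt "0 0 -0.3 0 0 0" --pt "-0.1 0 -0.6 0 0 0" --pt "-0.3 0.1 -0.85 0 0 0" --pt "-0.45 0.2 -1 0 0 0" --pt "-0.45 0.25 -1 0 0 0" --pt "-0.45 0.25 -1 0 0 0" --pt "-0.45 0.25 -1 0 0 0" --pt "-0.45 0.25 -1 0 0 0" --pt "-0.45 0.25 -1 0 0 0"

```text
clock: 12.85
tool_pos: [0.4995, 0.0047, 0.2791]
orientation: [0.707, 0.707, -0.0, -0.0]
ft_force: [-0.8, -0.4, 0.7]
finger_gap: 0.0002
finger_force: 0.0
```

```bash
python3 - <<'E'
from h import *
s=manip.state(); print(s["clock"],s["tool_pos"],s["orientation"])
im,d,K,M=cam("wrist"); np.savez("wrist3.npz",im=im,d=d,K=K,M=M); cv2.imwrite("pics/w3.png",im)
h=cv2.cvtColor(im,cv2.COLOR_BGR2HSV); P=cloud(d,K,M)
for c,a,b,z in [("green",50,80,.093),("blue",105,122,.080),("yellow",20,32,.088),("red",0,8,.088)]:
    m=cv2.inRange(h,(a,110,40),(b,255,255)); N,l,st,ce=cv2.connectedComponentsWithStats(m)
    for i in range(1,N):
        if 300<st[i][4]<2500: print(c,ce[i].round(),st[i],onz(K,M,*ce[i],z).round(4),np.median(P[l==i],0).round(4))
# photometer frame: yaw -3.6deg; lid profile along photometer x
yw=-.063; ex=np.array([np.cos(yw),np.sin(yw)]); ey=np.array([-ex[1],ex[0]])
X=P[...,:2]@ex; Y=P[...,:2]@ey
m=(P[...,2]>.079)&(P[...,2]<.19)&(X>.48)&(X<.66)&(Y>.12)&(Y<.26)
q=np.c_[X[m],Y[m],P[...,2][m]]; print(q.min(0),q.max(0),ex,ey)
hi=q[q[:,2]>.1]; print("lid Y pct",np.percentile(hi[:,1],[2,50,98]))
for a in np.arange(.54,.66,.008):
    t=q[(q[:,0]>=a)&(q[:,0]<a+.008)&(abs(q[:,1]-np.median(hi[:,1]))<.03)]
    if len(t)>5: print(round(a+.004,3),len(t),np.percentile(t[:,2],[5,50,95]).round(4))
E
```

```text
12.85 [0.49952302 0.00471098 0.27908549] [ 7.06933694e-01  7.07279762e-01 -2.11146235e-04 -2.13853502e-04]
green [278. 167.] [266 155  25  25 460] [0.4446 0.0231 0.093 ] [0.4453 0.024  0.0973]
blue [281. 106.] [271  95  22  23 397] [0.4495 0.0933 0.08  ] [0.4495 0.0931 0.0802]
yellow [282.  58.] [270  45  24  27 516] [0.453  0.1425 0.088 ] [0.4532 0.1423 0.0882]
red [283.   9.] [271   0  25  22 440] [0.4563 0.1888 0.088 ] [0.4563 0.1892 0.088 ]
[0.53070737 0.1380596  0.07911466] [0.61947635 0.21434174 0.1524796 ] [ 0.99801616 -0.06295833] [0.06295833 0.99801616]
lid Y pct [0.14068665 0.17697997 0.20970776]
0.544 434 [0.084  0.0853 0.0866]
0.552 434 [0.084  0.0853 0.0867]
0.56 826 [0.0844 0.0871 0.1488]
0.568 1079 [0.0845 0.1484 0.1511]
0.576 561 [0.0848 0.1398 0.1462]
0.584 398 [0.1284 0.1326 0.1365]
0.592 353 [0.1193 0.1235 0.1274]
0.6 318 [0.1106 0.1148 0.1188]
0.608 297 [0.1015 0.1056 0.1096]
0.616 240 [0.0936 0.0973 0.1007]
```

View pics/w3.png

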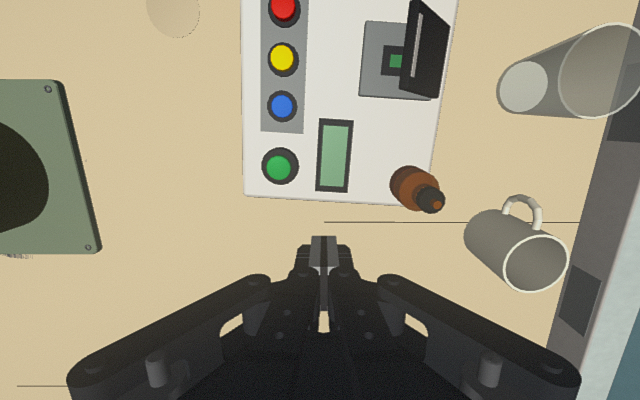

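Blue is fully down: depth puts its top at 80.2 mm. The lid angle is about 0.83 rad, with the hinge at X≈0.614 in the photometer direction. Next I push the lid shut, starting just inside its free edge and following its arc.

drive_tool --pt "0.15 0.1 0 0 0 0" --pt "0.4 0.25 0 0 0 0" --pt "0.6 0.4 0 0 0 0" --pt "0.669 0.462 0.05 0 0 0" --pt "0.669 0.462 0.2 0 0 0" --pt "0.669 0.462 0.4 0 0 0" --pt "0.669 0.462 0.52 0 0 0" --pt "0.669 0.462 0.57 0 0 0" --pt "0.669 0.462 0.57 0 0 0" --pt "0.669 0.462 0.57 0 0 0"

```text
clock: 14.15
tool_pos: [0.5926, 0.1383, 0.1663]
orientation: [0.707, 0.707, 0.001, 0.0]
ft_force: [0.7, 0.5, 0.9]
finger_gap: -0.0001
finger_force: 0.0
```

drive_tool --pt "0 0 0.04 0 0 0" --pt "0 -0.01 0.08 0 0 0" --pt "0.001 -0.03 0.12 0 0 0" --pt "0.003 -0.045 0.16 0 0 0" --pt "0.004 -0.06 0.2 0 0 0" --pt "0.005 -0.075 0.24 0 0 0" --pt "0.006 -0.085 0.27 0 0 0" --pt "0.006 -0.095 0.3 0 0 0" --pt "0.007 -0.1 0.32 0 0 0" --pt "0.007 -0.105 0.335 0 0 0"

```text
clock: 15.4
tool_pos: [0.5712, 0.1396, 0.098]
orientation: [0.707, 0.707, 0.0, 0.0]
ft_force: [0.1, 0.3, 0.4]
finger_gap: -0.0
finger_force: 0.5
```

drive_tool --pt "0 0 0.004 0 0 0" --pt "0 0 0.008 0 0 0" --pt "0 0 0.011 0 0 0" --pt "0 0 0.014 0 0 0" --pt "0 0 0.016 0 0 0" --pt "0 0 0.017 0 0 0" --pt "0 0 0.018 0 0 0" --pt "0 0 0.018 0 0 0" --pt "0 0 0.018 0 0 0" --pt "0 0 0.018 0 0 0"

```text
clock: 16.65
tool_pos: [0.5712, 0.1396, 0.095]
orientation: [0.707, 0.707, 0.0, 0.0]
ft_force: [-3.3, -0.2, 7.1]
finger_gap: -0.0006
finger_force: 3.7
```

The lid is at its stop (7 N at 95 mm). I'll rise, move back to the viewing pose and check.

drive_tool --pt "0 0 -0.1 0 0 0" --pt "0 0 -0.35 0 0 0" --pt "0 0 -0.6 0 0 0" --pt "0 -0.05 -0.85 0 0 0" --pt "-0.15 -0.15 -0.92 0 0 0" --pt "-0.4 -0.25 -0.92 0 0 0" --pt "-0.6 -0.36 -0.92 0 0 0" --pt "-0.675 -0.36 -0.92 0 0 0" --pt "-0.675 -0.36 -0.92 0 0 0" --pt "-0.675 -0.36 -0.92 0 0 0"

```text
clock: 17.9
tool_pos: [0.4996, 0.0059, 0.2785]
orientation: [0.707, 0.708, 0.0, -0.0]
ft_force: [-1.0, -0.0, -0.4]
finger_gap: 0.0002
finger_force: 0.0
```

```bash
python3 - <<'E'
from h import *
s=manip.state(); print(s["clock"],s["tool_pos"],s["orientation"])
im,d,K,M=cam("wrist"); cv2.imwrite("pics/w4.png",im)
h=cv2.cvtColor(im,cv2.COLOR_BGR2HSV); P=cloud(d,K,M)
for c,a,b,z in [("green",50,80,.093),("blue",105,122,.080),("yellow",20,32,.088),("red",0,8,.088)]:
    m=cv2.inRange(h,(a,110,40),(b,255,255)); N,l,st,ce=cv2.connectedComponentsWithStats(m)
    for i in range(1,N):
        if 300<st[i][4]<2500: print(c,ce[i].round(),st[i],onz(K,M,*ce[i],z).round(4),np.median(P[l==i],0).round(4))
yw=-.063; ex=np.array([np.cos(yw),np.sin(yw)]); ey=np.array([-ex[1],ex[0]])
X=P[...,:2]@ex; Y=P[...,:2]@ey
for a in np.arange(.52,.63,.01):
    m=(X>a)&(X<a+.01)&(abs(Y-.1755)<.025); print(round(a+.005,3),np.percentile(P[...,2][m],[5,50,95]).round(4))
E
```

```text
17.9 [0.49959456 0.00585728 0.27847399] [ 7.06607033e-01  7.07606119e-01  1.61586661e-04 -2.36895432e-04]
green [278. 168.] [266 156  25  25 463] [0.4447 0.0232 0.093 ] [0.4455 0.0241 0.0973]
blue [281. 107.] [271  96  22  23 398] [0.4496 0.0932 0.08  ] [0.4496 0.0932 0.0801]
yellow [282.  59.] [270  46  24  27 518] [0.453  0.1425 0.088 ] [0.4532 0.1425 0.0881]
red [283.   9.] [271   0  25  23 459] [0.4565 0.1895 0.088 ] [0.4565 0.1898 0.0881]
0.525 [0.0739 0.0753 0.0765]
0.535 [0.0757 0.0946 0.0969]
0.545 [0.094  0.0953 0.0969]
0.555 [0.0941 0.0953 0.0965]
0.565 [0.094  0.0952 0.0964]
0.575 [0.094  0.0953 0.0965]
0.585 [0.0939 0.0951 0.0965]
0.595 [0.0938 0.0952 0.0964]
0.605 [0.094  0.0952 0.0965]
0.615 [0.0752 0.0946 0.0959]
0.625 [0.0737 0.0749 0.0763]
```

View pics/w4.png

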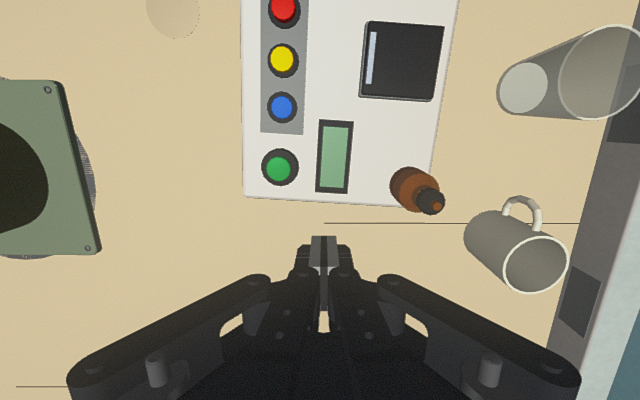

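The lid lies flat at 95.2 mm and blue is still down. Green is at (278,168), or (0.4453, 0.0240). Its top reads 97 mm rather than 93, so I'll press by force.

drive_tool --pt "0.04 -0.1 0.05 0 0 0" --pt "0.09 -0.27 0.2 0 0 0" --pt "0.09 -0.27 0.4 0 0 0" --pt "0.09 -0.27 0.6 0 0 0" --pt "0.09 -0.27 0.75 0 0 0" --pt "0.09 -0.27 0.83 0 0 0" --pt "0.09 -0.27 0.87 0 0 0" --pt "0.09 -0.27 0.89 0 0 0" --pt "0.09 -0.27 0.89 0 0 0" --pt "0.09 -0.27 0.89 0 0 0"

```text
clock: 19.2
tool_pos: [0.4454, 0.0226, 0.1011]
orientation: [0.707, 0.707, 0.0, 0.0]
ft_force: [0.0, -0.5, 0.1]
finger_gap: -0.0001
finger_force: 0.0
```

drive_tool --pt "0 0 0.005 0 0 0" --pt "0 0 0.01 0 0 0" --pt "0 0 0.015 0 0 0" --pt "0 0 0.02 0 0 0" --pt "0 0 0.025 0 0 0" --pt "0 0 0.03 0 0 0" --pt "0 0 0.035 0 0 0" --pt "0 0 0.04 0 0 0" --pt "0 0 0.04 0 0 0" --pt "0 0 0.04 0 0 0"

```text
clock: 20.45
tool_pos: [0.4452, 0.0226, 0.0927]
orientation: [0.707, 0.707, -0.0, -0.0]
ft_force: [-0.6, 0.5, 4.3]
finger_gap: 0.0
finger_force: 2.3
```

drive_tool --pt "0 0 0.003 0 0 0" --pt "0 0 0.005 0 0 0" --pt "0 0 0.006 0 0 0" --pt "0 0 0.007 0 0 0" --pt "0 0 0.008 0 0 0" --pt "0 0 0.008 0 0 0" --pt "0 0 0.008 0 0 0" --pt "0 0 0.008 0 0 0" --pt "0 0 0.008 0 0 0" --pt "0 0 0.008 0 0 0"

```text
clock: 21.7
tool_pos: [0.4452, 0.0226, 0.0911]
orientation: [0.707, 0.707, -0.0, -0.0]
ft_force: [0.5, -0.8, 5.5]
finger_gap: 0.0
finger_force: 2.9
```

drive_tool --pt "0 0 0.001 0 0 0" --pt "0 0 0.002 0 0 0" --pt "0 0 0.003 0 0 0" --pt "0 0 0.003 0 0 0" --pt "0 0 0.003 0 0 0" --pt "0 0 0.003 0 0 0" --pt "0 0 0.003 0 0 0" --pt "0 0 0.003 0 0 0" --pt "0 0 0.003 0 0 0" --pt "0 0 0.003 0 0 0"

```text
clock: 22.95
tool_pos: [0.4452, 0.0226, 0.0909]
orientation: [0.707, 0.707, 0.0, 0.0]
ft_force: [-1.4, 0.6, 18.8]
finger_gap: -0.0
finger_force: 9.1
```

Force rose to 19 N at 90.9 mm, well above the 6 N spring, so the button is at its stop. The collar is 4 mm lower, at 87 mm. Handing in while holding it.

```bash
python3 -c "
from rig import manip
s=manip.state();print(s['clock'],s['tool_pos'],s['ft_force']);print(manip.job_done())"
```

```text
22.95 [0.44521896 0.02260355 0.09086461] [-1.36513313  0.63186025 18.81834657]
the job is handed in; nothing more can be done
None
```

I did all four steps in order: rocker on, blue key fully down, lid shut, and green button held at its stop with about 19 N. I handed the job in at 23 s with the button still held.

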